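Lay the wooden strips in their gluing cradles

TASK

Pick out the three wooden strips and lay each one in the green gluing cradle of its own length (shortest in shortest, middle in middle, longest in longest), flat on the cradle's floor between its end walls, grooved side up as it lies now. Leave the aluminium channels and the glue bottles where they are.

Things in the scene. Friction and masses are not known exactly. Their poses are not given: they have to be found in the camera images.
- wood_short: The shortest wooden strip: loose, pale pine, 80 mm long, 22 wide, 14 high, lying flat, two thin dark grooves along its top. Origin: centre of its underside; x axis along its length, y across, z up. About 18 g (varies).
- cradle_short: The shortest gluing cradle: fixed, green, pale green floor 5 mm above the table, 108 mm long, 48 wide; inside 96 long, 38 wide. Walls up to 22 mm above the table only at the ends: a 6 mm end wall and 5 mm side walls reaching 18 mm in from it; between them the long sides are open (60 mm), room for fingers. Origin: centre of its underside, on the table; x along its length, y across, z up.
- wood_medium: The middle wooden strip: loose, pale pine, 115 mm long, 22 wide, 14 high, lying flat, two thin dark grooves along its top. Origin: centre of its underside; x axis along its length, y across, z up. About 23 g (varies).
- cradle_medium: The middle gluing cradle: fixed, green, pale green floor 5 mm above the table, 143 mm long, 48 wide; inside 131 long, 38 wide. Walls up to 22 mm above the table only at the ends: a 6 mm end wall and 5 mm side walls reaching 18 mm in from it; between them the long sides are open (95 mm), room for fingers. Origin: centre of its underside, on the table; x along its length, y across, z up.
- wood_long: The longest wooden strip: loose, pale pine, 150 mm long, 22 wide, 14 high, lying flat, two thin dark grooves along its top. Origin: centre of its underside; x axis along its length, y across, z up. About 29 g (varies).
- cradle_long: The longest gluing cradle: fixed, green, pale green floor 5 mm above the table, 178 mm long, 48 wide; inside 166 long, 38 wide. Walls up to 22 mm above the table only at the ends: a 6 mm end wall and 5 mm side walls reaching 18 mm in from it; between them the long sides are open (130 mm), room for fingers. Origin: centre of its underside, on the table; x along its length, y across, z up.
- metal_short: The short bright aluminium channel, a bystander: loose, 80 mm long, 22 wide, 14 high, a U section with 3 mm walls, open at the top. Origin: centre of its underside; x axis along its length, z up.
- metal_long: The long bright aluminium channel, a bystander: loose, 150 mm long, 22 wide, 14 high, a U section with 3 mm walls, open at the top. Origin: centre of its underside; x axis along its length, z up.
- glue_far: Glue bottle with a blue label with an orange band and an orange cap, a bystander: loose, white, upright, 62 mm across, 158 mm high, standing beyond the strips and cradles, seen from the robot. Origin: centre of its underside, z up.
- glue_side: Glue bottle with a red label with an orange band and an orange cap, a bystander: loose, white, upright, 62 mm across, 158 mm high, standing to the left of them. Origin: centre of its underside, z up.

How it is judged:
By the outcome, as a careful person would: the job done as asked, in the order asked, and still so for the second after the job is handed in, with the robot touching nothing.
It also fails if it takes over 93 s, if anything falls off the work surface, if the arm or the gripper's body presses on something with over 40 N, if the wrist force passes 120 N, or if a joint passes its speed limit or range.

ROBOT

A 7-joint arm with a two-finger parallel gripper is mounted at the origin on the work surface. World frame = base frame: x ahead of the robot, y to its left, z up, the work surface at z = 0. Lengths are in m, angles in rad, forces in N, time in s.
With the tool pointing down it reaches from about 0.425 to 0.925 m from the base axis. Payload 6.8 kg.
Tool frame: the origin (TCP) lies on the centre line of the jaws, within the pads' length; the fingertips stand 25 mm ahead of it and the grasp point (between the pads) lies 6 mm ahead of it; z points along the fingers, y is the line along which they close (so a half turn about z gives the same grasp; the last joint's range is limited). The gripper opens to 88 mm and grips with 3 to 60 N. Pads are 20 mm wide; open, the fingers measure 115 mm over their backs; the gripper's body (75 mm by 178 mm) begins 61 mm behind the grasp point.
Start: joints at [1.04, 0.477, 0.022, 1.555, -0.011, 1.109, -0.083], TCP at [0.277, -0.616, 0.248] pointing down, gripper open.
Joint ranges: [-2.96, 2.96], [-0.34, 2.1], [-1.41, 1.46], [0.24, 2.44], [-1.37, 4.51], [0.17, 1.92], [-2.96, 2.96]. Speed limits (rad/s): [2.39, 2.39, 3.14, 3.14, 3.14, 3.14, 3.14].

INTERFACE

Orientations are given as a unit quaternion [x, y, z, w].
In Python, from rig import telemetry, eyes, manip gives the robot as it stands.
- The arm moves only by the tool servo_tool, never from a script. Its argument "targets" is text: rows parted by semicolons, each of 5 numbers parted by spaces: the opening, from 0 (shut) to 1 (fully open), then the shift along the tool's x, y, z in mm, then the turn about the tool's z in degrees. In form: fingers x y z twist; .... A call has 1 to 12 rows; each row is the pose to reach, as a shift and turn from the pose commanded when the call began, along the tool's axes at that moment; what a row does not reach only later rows make up. A row lasts 1/8 s, in which the tool goes at most 62.5 mm and 10.7 degrees, less where a joint would pass 70% of its speed; a pose out of reach is approached as far as the arm can. A call with a gripper value outside its range is refused whole. The fingers move at their own pace and stop on an object; "newtons" is the grip in N (left out, the last holds). Time passes only in rows, so rows that repeat a pose let the fingers close. It gives the time, the measured TCP pose, the force, the opening and the grip force at its end, in the units of the state.
- telemetry.state(): the state, without advancing time (a new reading comes with each control period).
- eyes.capture(name): name is "scene" or "top" or "wrist"; returns the picture (420x560x3 uint8, blue, green, red); there is no depth.
- eyes.camera_info(name): a dict with "camera_matrix" (3x3 intrinsics, pixels), "view" (4x4, takes a point from world to camera coordinates); the wrist camera has in their place "tool_from_camera" (4x4, takes a point from camera to tool coordinates, whose origin is the TCP and whose axes are the flange's). Camera axes: x right, y up, looking along -z (the intrinsics and any distortion apply to the point x, -y, -z); pixel columns grow to the right and rows downward; lengths in m; the calibration is good to about 2 mm. The wrist camera is an equidistant fisheye: a pixel r from the principal point sees the ray r / f radians off the axis. A picture is of the moment at which its call begins: read the wrist's pose just before it. camera_info takes no time and is no camera call.
- manip.finish_job(): hands the job in; it is judged then, once.
The state is a dict: "clock": time; "qpos": joint angles; "qvel": joint speeds; "tau": joint torques, N m; "tool_pos": TCP position; "tcp_rot": TCP orientation; "contact_force": force on the tool from outside, world axes, zero at the start; "moment": the same for the moment, N m; "gripper_width": opening from 0.0 (shut) to 1.0 (fully open); "grip_force": force on a finger pad.
Only numpy, scipy, OpenCV 4.12 (cv2) and the standard library are available. Lean on these libraries where they do the work, as an engineer would, in place of code of your own. Each camera call takes 0.05 s, during which the arm holds its last target. There are 200 camera calls.

## Working session

There is one attempt and no reset: what is moved stays moved. The work goes in short steps, Python scripts to look and compute and a tool call to move; the robot and the scene stay as the last step left them, time stands still between calls to the robot, and variables do not carry over. Pictures are saved under pics/ and viewed, at most 14 in all, crops included, and the job is handed in when it is done.

Besides the shell and the picture viewer there is one more tool, called after "Emit:" by a JSON object that holds its "fn" and its "kwargs". servo_tool: Moves the arm, as the interface text tells. Its arguments: {"type":"object","properties":{"targets":{"type":"string"},"newtons":{"type":"number"}},"required":["targets"]}

```bash
mkdir -p pics; python3 - <<'E'
from rig import telemetry, eyes
import cv2,numpy as np
print(telemetry.state())
for n in("scene","top"):
    cv2.imwrite(f"pics/{n}0.png",eyes.capture(n)); print(n,eyes.camera_info(n))
print(eyes.camera_info("wrist"))
E
```

```text
{'clock': 0.0, 'qpos': array([ 1.039929  ,  0.47779654,  0.02232327,  1.55638347, -0.01150728,
        1.10927767, -0.08312997]), 'qvel': array([ 0.0011132 , -0.0002854 , -0.00077831, -0.00082978, -0.00120506,
        0.00061774, -0.00085449]), 'tau': array([ 6.32987085e-04, -5.82854426e+01,  1.53475408e+00, -2.72610265e+01,
       -5.42890909e-02,  1.69913558e-02,  1.26433874e-04]), 'tool_pos': array([ 0.27673201, -0.61509416,  0.24671244]), 'tcp_rot': array([ 9.77740781e-01,  2.09814705e-01, -2.37603326e-04, -8.35491562e-04]), 'contact_force': array([-0.53215656, -0.41948892,  0.04301696]), 'moment': array([0.02631199, 0.00084341, 0.00251052]), 'grip_force': 0.0, 'gripper_width': 1.002206439563968}
scene {'camera_matrix': array([[482.41450836,   0.        , 275.36074803],
       [  0.        , 482.41450836, 213.54637363],
       [  0.        ,   0.        ,   1.        ]]), 'view': array([[-0.70356374,  0.71056232, -0.00996256,  0.31993638],
       [-0.56919798, -0.55508765,  0.60654048,  0.40326866],
       [ 0.42545472,  0.43241056,  0.79499018, -1.6620142 ],
       [ 0.        ,
[... 404 characters left out ...]
 [-1.59326371e-01,  1.83558476e-04,  9.87225949e-01,
        -1.27897401e+00],
       [ 0.00000000e+00,  0.00000000e+00,  0.00000000e+00,
         1.00000000e+00]])}
{'camera_matrix': array([[325.1922621 ,   0.        , 274.62278795],
       [  0.        , 325.1922621 , 214.50342996],
       [  0.        ,   0.        ,   1.        ]]), 'tool_from_camera': array([[ 3.24922329e-04,  9.63687666e-01,  2.67031790e-01,
         7.27949280e-02],
       [ 9.99999920e-01, -2.50743962e-04, -3.11885859e-04,
        -7.22637920e-04],
       [-2.33603946e-04,  2.67031870e-01, -9.63687670e-01,
        -1.36207638e-01],
       [ 0.00000000e+00,  0.00000000e+00,  0.00000000e+00,
         1.00000000e+00]])}
```

View pics/top0.png

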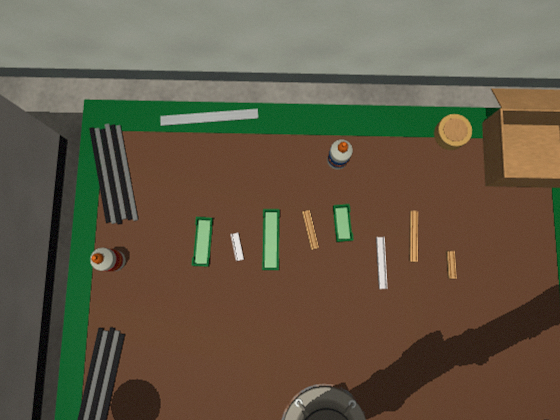

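View pics/scene0.png

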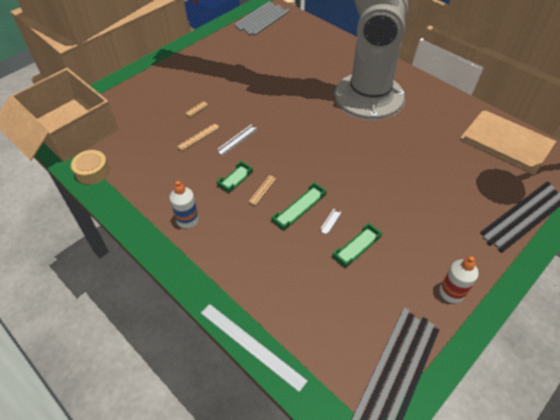

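The top view shows wood at (452,264) short, (310,230) medium and (414,236) long. Cradles are at (342,223) short, (203,241) medium and (271,240) long. The metal channels are at (237,247) and (382,262).

```bash
cat > h.py <<'E'
import cv2,numpy as np
from rig import telemetry, eyes
from scipy.spatial.transform import Rotation as R
def rays(n,px,st=None):
    i=eyes.camera_info(n);K=i["camera_matrix"];px=np.atleast_2d(px).astype(float)
    d=(px-K[:2,2])/[K[0,0],K[1,1]]
    if n=="wrist":
        r=np.linalg.norm(d,axis=1)+1e-12;s=np.sin(r)/r
        c=np.c_[d[:,0]*s,-d[:,1]*s,-np.cos(r)]
        T=np.eye(4);T[:3,:3]=R.from_quat(st["tcp_rot"]).as_matrix();T[:3,3]=st["tool_pos"];M=T@i["tool_from_camera"]
    else:
        c=np.c_[d[:,0],-d[:,1],-np.ones(len(d))];M=np.linalg.inv(i["view"])
    return M[:3,3],c@M[:3,:3].T
def plane(n,px,z,st=None):
    o,d=rays(n,px,st);return (o+d*((z-o[2])/d[:,2])[:,None])[:,:2]
def masks(im):
    h=cv2.cvtColor(im,cv2.COLOR_BGR2HSV)
    return {"wood":cv2.inRange(h,(8,70,105),(24,255,255)),"floor":cv2.inRange(h,(45,60,130),(75,200,255))}
def rects(n,im,st=None,amin=60,amax=1e9):
    """metric min-area rects; wood mask on top plane z=.014, cradle floor z=.005"""
    out=[]
    for k,m in masks(im).items():
        m=cv2.morphologyEx(m,cv2.MORPH_CLOSE,np.ones((3,3)))
        for c in cv2.findContours(m,cv2.RETR_EXTERNAL,cv2.CHAIN_APPROX_NONE)[0]:
            a=cv2.contourArea(c)
            if a<amin or a>amax: continue
            P=plane(n,c[:,0],.014 if k=="wood" else .005,st)
            (x,y),(w,h),an=cv2.minAreaRect((P*1000).astype(np.float32))
            if w<h: w,h,an=h,w,an+90
            if w<300: out.append((k,np.round(c.mean(0)[0]),round(x,1),round(y,1),round(w,1),round(h,1),round((an+90)%180-90,1)))
    return out
E
python3 - <<'E'
from h import *
for n in("top","scene"):
    for r in rects(n,cv2.imread(f"pics/{n}0.png")): print(n,*r)
st=telemetry.state();print(R.from_quat(st["tcp_rot"]).as_matrix().round(3))
E
```

```text
top wood [480. 263.] 467.7 -448.1 65.5 47.8 16.9
top wood [ 97. 258.] 460.0 663.5 33.6 29.3 41.9
top wood [492. 203.] 649.4 -493.6 86.6 47.4 -2.9
top wood [528. 128.] 866.0 -616.1 283.3 207.0 -0.0
top floor [202. 242.] 516.2 361.3 128.2 36.5 -2.7
top floor [270. 240.] 526.2 162.2 162.2 35.2 1.2
top floor [342. 223.] 579.1 -50.3 93.0 36.1 6.1
scene wood [412.   5.] -568.8 -215.4 98.4 41.1 35.3
scene floor [337. 412.] 869.1 596.3 53.0 36.9 -45.4
scene floor [427. 407.] 712.8 723.5 140.2 50.8 0.1
scene floor [357. 245.] 509.0 361.1 124.9 40.0 -2.5
scene floor [299. 206.] 519.6 160.7 160.0 40.8 0.7
scene floor [235. 177.] 571.9 -51.2 89.5 40.9 5.2
[[ 0.912  0.41  -0.001]
 [ 0.41  -0.912  0.001]
 [-0.    -0.002 -1.   ]]
```

```bash
python3 - <<'E'
from h import *
im=cv2.imread("pics/top0.png");h=cv2.cvtColor(im,cv2.COLOR_BGR2HSV)
for u,v in((310,230),(414,236),(452,264),(430,200)):print(h[v,u-5:u+6].tolist())
E
```

```text
[[11, 138, 98], [15, 127, 139], [17, 126, 194], [15, 142, 169], [16, 138, 168], [16, 126, 196], [16, 125, 192], [16, 130, 178], [16, 141, 170], [16, 128, 178], [11, 130, 100]]
[[14, 132, 85], [16, 131, 148], [16, 131, 209], [15, 143, 159], [16, 124, 209], [16, 125, 208], [16, 132, 188], [15, 145, 146], [15, 134, 169], [11, 126, 103], [11, 139, 101]]
[[17, 124, 82], [17, 129, 146], [16, 134, 185], [15, 146, 155], [16, 124, 203], [16, 127, 201], [16, 137, 177], [15, 148, 150], [16, 127, 191], [11, 133, 96], [11, 135, 100]]
[[11, 136, 103], [11, 135, 104], [12, 130, 104], [12, 131, 101], [12, 133, 102], [12, 131, 103], [12, 130, 104], [11, 130, 104], [9, 126, 105], [11, 129, 107], [11, 129, 105]]
```

```bash
sed -i 's/(8,70,105)/(12,70,130)/' h.py; python3 - <<'E'
from h import *
for n in("top","scene"):
    for r in rects(n,cv2.imread(f"pics/{n}0.png"),amax=6000): 
        if r[4]<200: print(n,*r)
E
```

```text
top wood [452. 264.] 462.4 -365.8 78.0 23.5 1.8
top wood [414. 236.] 545.1 -259.5 150.8 23.6 -1.5
top wood [310. 229.] 557.3 45.7 115.7 23.6 14.4
top wood [455. 130.] 871.2 -392.9 98.6 98.3 -88.8
top floor [202. 242.] 516.2 361.3 128.2 36.5 -2.7
top floor [270. 240.] 526.2 162.2 162.2 35.2 1.2
top floor [342. 223.] 579.1 -50.3 93.0 36.1 6.1
scene wood [345. 389.] 834.8 579.6 91.8 55.8 -49.9
scene wood [479. 291.] 411.7 660.0 84.8 35.4 0.3
scene wood [489. 261.] 312.5 641.6 70.6 64.0 -64.0
scene wood [463. 241.] 305.3 546.2 99.9 69.7 -88.6
scene wood [423. 237.] 372.6 469.1 106.9 75.2 -61.3
scene wood [391. 233.] 417.8 400.8 117.1 44.8 2.8
scene wood [301. 230.] 581.6 219.2 85.9 68.9 27.0
scene wood [225. 219.] 696.9 46.5 146.2 73.6 -56.1
scene wood [365. 212.] 408.5 305.8 67.4 39.8 -18.7
scene wood [156. 213.] 821.6 -102.6 84.9 41.7 -77.6
scene wood [326. 202.] 459.4 207.8 129.7 42.9 18.1
scene wood [387. 192.] 308.9 301.8 93.5 73.2 -72.7
scene wood [300. 188.] 473.9 119.7 52.4 36.0 -2.1
scene wood [362. 172.] 298.9 210.2 85.6 47.3 -24.7
scene wood [154. 184.] 759.8 -201.5 152.4 139.5 -45.7
scene wood [ 90. 161.] 847.2 -413.0 110.2 109.4 -84.3
scene wood [195. 137.] 550.4 -257.0 177.4 47.6 2.8
scene wood [196. 108.] 458.8 -366.3 89.1 37.9 -3.6
scene floor [337. 412.] 869.1 596.3 53.0 36.9 -45.4
scene floor [427. 407.] 712.8 723.5 140.2 50.8 0.1
scene floor [357. 245.] 509.0 361.1 124.9 40.0 -2.5
scene floor [299. 206.] 519.6 160.7 160.0 40.8 0.7
scene floor [235. 177.] 571.9 -51.2 89.5 40.9 5.2
```

```bash
cat >> h.py <<'E'
def go(x,y,z,yaw):
    """world target (mm, deg) -> tool-frame shift and twist"""
    st=telemetry.state();M=R.from_quat(st["tcp_rot"]).as_matrix()
    d=M.T@(np.array([x,y,z])-st["tool_pos"]*1000);cur=np.degrees(np.arctan2(M[1,0],M[0,0]))
    print("shift",d.round(1),"twist",round(cur-yaw,1),"clock",round(st["clock"],2))
def look(tag,*a):
    st=telemetry.state();im=eyes.capture("wrist");cv2.imwrite(f"pics/{tag}.png",im)
    for r in rects("wrist",im,st,300): print(*r)
    return st,im
E
python3 -c "
from h import *
go(462.4,-365.8,200,1.8)"
```

```text
shift [ 271.6 -151.1   47. ] twist 22.4 clock 0.1
```

Emit:
{"fn": "servo_tool", "kwargs": {"targets": "0.6 45 -25 0 7; 0.6 90 -50 0 15; 0.6 140 -76 10 22.4; 0.6 190 -101 20 22.4; 0.6 240 -130 35 22.4; 0.6 271.6 -151 47 22.4; 0.6 271.6 -151 47 22.4; 0.6 271.6 -151 47 22.4; 0.6 271.6 -151 47 22.4", "newtons": 15}}

```text
clock: 1.23
tool_pos: [0.4617, -0.3682, 0.201]
tcp_rot: [1.0, 0.014, -0.0, 0.0]
contact_force: [-0.9, -0.6, 0.5]
gripper_width: 0.599
grip_force: 0.0
```

```bash
python3 -c "
from h import *
look('w1'); go(462.4,-365.8,28,1.8)"
```

```text
wood [552. 227.] 426.0 -754.6 164.0 58.1 21.4
wood [272. 196.] 463.1 -364.9 79.6 21.0 2.0
wood [169. 125.] 537.4 -254.5 174.1 51.9 -5.6
wood [496.  12.] 703.4 -650.8 230.9 51.3 -71.8
floor [ 23. 104.] 577.7 -47.5 95.3 42.5 5.7
shift [  0.6  -2.4 173. ] twist -0.1 clock 1.27
```

View pics/w1.png

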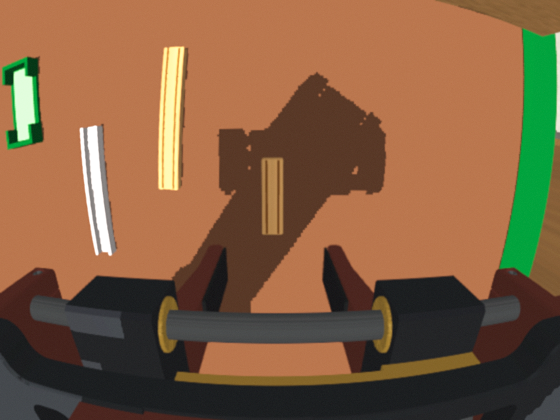

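The wrist picture shows the short strip at (272,196), between the open fingers and clear of its neighbours. The measured size of 79.6 x 21 mm matches, so I'm descending and gripping.

Emit:
{"fn": "servo_tool", "kwargs": {"targets": "0.6 1.3 -3.2 60 0; 0.6 1.3 -3.2 120 0; 0.6 1.3 -3.2 150 0; 0.6 1.3 -3.2 173 0; 0.6 1.3 -3.2 173 0; 0.6 1.3 -3.2 173 0; 0 1.3 -3.2 173 0; 0 1.3 -3.2 173 0; 0 1.3 -3.2 173 0; 0 1.3 -3.2 173 0; 0 1.3 -3.2 173 0; 0 1.3 -3.2 173 0", "newtons": 15}}

```text
clock: 2.78
tool_pos: [0.464, -0.3633, 0.0278]
tcp_rot: [1.0, 0.016, 0.0, 0.0]
contact_force: [0.1, 0.7, 1.6]
gripper_width: 0.249
grip_force: 15.0
```

Emit:
{"fn": "servo_tool", "kwargs": {"targets": "0 0 0 -50 0; 0 0 0 -100 0; 0 0 0 -130 0; 0 0 0 -130 0; 0 0 0 -130 0"}}

```text
clock: 3.4
tool_pos: [0.4633, -0.3627, 0.1567]
tcp_rot: [1.0, 0.016, -0.001, -0.0]
contact_force: [-0.1, -0.1, -1.0]
gripper_width: 0.25
grip_force: 15.0
```

```bash
python3 -c "
from h import *
look('w2'); go(578,-49,158,5.8)"
```

```text
wood [275. 254.] 416.9 -364.2 120.6 41.1 2.1
wood [162. 124.] 541.5 -262.7 168.7 62.5 4.0
wood [524.  11.] 695.9 -637.6 128.0 35.6 -70.4
shift [ 124.8 -309.7   -1.6] twist -4.0 clock 3.45
```

Emit:
{"fn": "servo_tool", "kwargs": {"targets": "0 20 -50 0 -1; 0 40 -100 0 -2; 0 60 -150 0 -3; 0 80 -200 0 -4; 0 100 -250 0 -4; 0 125 -310 0 -4; 0 125 -310 0 -4; 0 125 -310 0 -4; 0 125 -310 0 -4; 0 125 -310 0 -4"}}

```text
clock: 4.7
tool_pos: [0.5785, -0.0512, 0.1574]
tcp_rot: [0.999, 0.049, -0.0, 0.0]
contact_force: [0.7, -0.4, -0.8]
gripper_width: 0.25
grip_force: 15.0
```

```bash
python3 -c "
from h import *
look('w3'); go(578,-49,33,5.8)"
```

```text
wood [275. 255.] 531.0 -55.2 121.0 43.2 5.7
wood [468. 248.] 557.7 -263.3 139.4 64.5 -3.5
wood [158. 199.] 568.3 54.0 143.6 39.2 16.8
wood [538.  21.] 835.3 -320.1 85.1 74.1 89.4
floor [ 72. 226.] 525.0 164.0 163.8 42.3 0.5
floor [273. 175.] 607.2 -45.5 34.3 32.8 -84.3
shift [ -0.4  -1.9 124.6] twist -0.1 clock 4.75
```

View pics/w3.png

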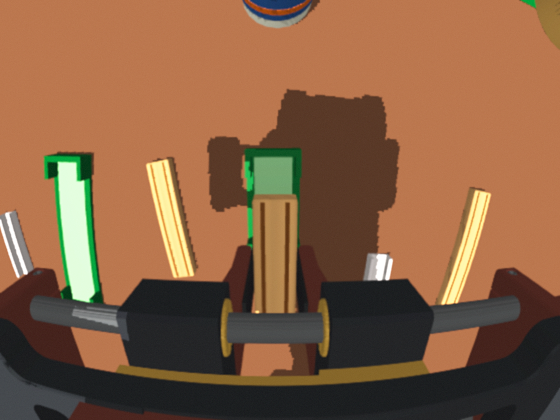

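Held strip and cradle (273,180) are aligned to within about 2 mm. The visible floor edge puts the cradle centre at about (577.5,-48.7). Lowering now.

Emit:
{"fn": "servo_tool", "kwargs": {"targets": "0 -0.5 -2 50 0; 0 -0.5 -2 90 0; 0 -0.5 -2 110 0; 0 -0.5 -2 120 0; 0 -0.5 -2 124 0; 0 -0.5 -2 124 0; 0 -0.5 -2 124 0; 0.4 -0.5 -2 124 0; 0.4 -0.5 -2 124 0; 0.4 -0.5 -2 124 0; 0.4 -0.5 -2 124 0"}}

```text
clock: 6.12
tool_pos: [0.5783, -0.0474, 0.0337]
tcp_rot: [0.999, 0.051, 0.0, 0.0]
contact_force: [-0.6, 0.1, -0.2]
gripper_width: 0.4
grip_force: 0.0
```

Emit:
{"fn": "servo_tool", "kwargs": {"targets": "0.4 0 0 -50 0; 0.5 0 0 -100 0; 0.6 0 0 -150 0; 0.6 0 0 -165 0; 0.6 0 0 -165 0; 0.6 0 0 -165 0"}}

```text
clock: 6.88
tool_pos: [0.5771, -0.0474, 0.1968]
tcp_rot: [0.999, 0.051, -0.002, -0.0]
contact_force: [1.1, 0.5, -0.3]
gripper_width: 0.6
grip_force: 0.0
```

```bash
python3 -c "
from h import *
look('w4'); go(557.3,45.7,150,14.4)"
```

```text
wood [452. 227.] 562.8 -254.6 119.9 41.7 -1.8
wood [275. 202.] 577.4 -47.3 79.9 21.9 6.3
wood [183. 207.] 557.2 46.4 117.6 29.1 15.7
wood [534.  27.] 832.1 -350.5 87.1 73.7 35.5
floor [ 93. 216.] 527.5 164.2 159.7 42.4 0.7
floor [277. 195.] 577.4 -48.7 92.6 35.3 5.9
shift [-10.1 -94.6  46.7] twist -8.6 clock 6.92
```

View pics/w4.png

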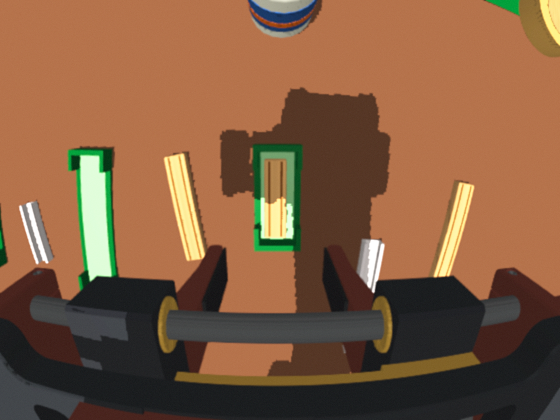

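The short strip lies centred in its cradle at (275,200). The medium strip is next.

Emit:
{"fn": "servo_tool", "kwargs": {"targets": "0.6 -4 -40 0 -4; 0.6 -10 -94 0 -8.6; 0.6 -10 -94 0 -8.6; 0.6 -10 -94 0 -8.6; 0.6 -10 -94 0 -8.6; 0.6 -10 -94 0 -8.6"}}

```text
clock: 7.68
tool_pos: [0.5589, 0.0438, 0.1984]
tcp_rot: [0.992, 0.124, -0.0, 0.0]
contact_force: [0.8, 0.3, 0.4]
gripper_width: 0.603
grip_force: 0.0
```

```bash
python3 -c "
from h import *
look('w5'); go(557.3,46.2,28,14.5)"
```

```text
wood [499. 250.] 560.4 -253.6 129.0 52.1 2.8
wood [365. 203.] 577.3 -47.8 80.6 22.1 5.7
wood [272. 204.] 553.4 46.7 122.0 32.2 15.0
floor [155. 195.] 525.2 164.4 164.9 42.6 0.6
floor [ 25. 170.] 514.3 363.8 128.1 42.6 -2.4
shift [ -1.   -2.5 170.5] twist -0.2 clock 7.72
```

Emit:
{"fn": "servo_tool", "kwargs": {"targets": "0.6 -1 -2.5 60 -0.3; 0.6 -1 -2.5 120 -0.3; 0.6 -1 -2.5 150 -0.3; 0.6 -1 -2.5 170 -0.3; 0.6 -1 -2.5 170 -0.3; 0.6 -1 -2.5 170 -0.3; 0 -1 -2.5 170 -0.3; 0 -1 -2.5 170 -0.3; 0 -1 -2.5 170 -0.3; 0 -1 -2.5 170 -0.3; 0 -1 -2.5 170 -0.3; 0 -1 -2.5 170 -0.3", "newtons": 15}}

```text
clock: 9.22
tool_pos: [0.5573, 0.0472, 0.0289]
tcp_rot: [0.992, 0.128, 0.0, 0.0]
contact_force: [-1.2, -0.9, 3.9]
gripper_width: 0.247
grip_force: 15.0
```

Emit:
{"fn": "servo_tool", "kwargs": {"targets": "0 0 0 -50 0; 0 0 0 -100 0; 0 0 0 -130 0; 0 0 0 -130 0; 0 0 0 -130 0"}}

```text
clock: 9.85
tool_pos: [0.5564, 0.0471, 0.1575]
tcp_rot: [0.992, 0.128, -0.001, 0.0]
contact_force: [-0.7, -0.0, -1.0]
gripper_width: 0.251
grip_force: 15.0
```

```bash
python3 -c "
from h import *
look('w6'); go(515,363,158,-2.5)"
```

```text
wood [275. 351.] 401.4 5.9 45.0 26.2 -75.1
wood [527. 246.] 589.2 -250.0 64.4 48.5 -6.9
wood [380. 212.] 577.2 -48.0 81.1 22.8 6.4
wood [274. 235.] 524.8 42.1 152.6 46.0 15.6
floor [154. 200.] 525.3 161.9 164.3 37.0 0.5
shift [  40.5 -316.    -0.9] twist 17.2 clock 9.9
```

Emit:
{"fn": "servo_tool", "kwargs": {"targets": "0 6 -50 0 3; 0 12 -100 0 6; 0 18 -150 0 10; 0 25 -200 0 14; 0 32 -250 0 17.2; 0 40.5 -316 0 17.2; 0 40.5 -316 0 17.2; 0 40.5 -316 0 17.2; 0 40.5 -316 0 17.2; 0 40.5 -316 0 17.2"}}

```text
clock: 11.15
tool_pos: [0.5168, 0.3613, 0.1585]
tcp_rot: [1.0, -0.023, -0.0, 0.0]
contact_force: [-0.1, -0.1, 1.0]
gripper_width: 0.248
grip_force: 15.0
```

```bash
python3 -c "
from h import *
look('w7'); go(515,363,33.5,-2.5)"
```

```text
wood [275. 353.] 349.7 368.4 55.1 38.8 87.4
wood [117. 287.] 438.3 531.7 37.0 31.5 -18.9
wood [275. 236.] 484.7 363.2 153.3 43.3 -2.6
wood [438. 133.] 576.1 209.8 72.0 28.5 1.3
wood [485. 140.] 574.6 137.7 156.2 74.6 25.5
floor [274. 148.] 569.7 359.8 33.9 17.0 87.5
floor [471. 181.] 525.8 159.9 162.9 42.3 0.7
shift [ -1.7  -1.4 125.1] twist -0.1 clock 11.2
```

View pics/w7.png

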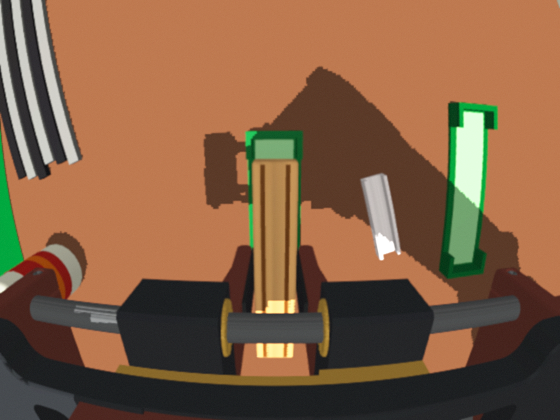

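The held medium strip lines up over the medium cradle at (274,150). The floor edge gives a centre of about (514.5,362). Lowering.

Emit:
{"fn": "servo_tool", "kwargs": {"targets": "0 -2 -0.8 50 0; 0 -2 -0.8 90 0; 0 -2 -0.8 110 0; 0 -2 -0.8 120 0; 0 -2 -0.8 124.5 0; 0 -2 -0.8 124.5 0; 0 -2 -0.8 124.5 0; 0.4 -2 -0.8 124.5 0; 0.4 -2 -0.8 124.5 0; 0.4 -2 -0.8 124.5 0; 0.4 -2 -0.8 124.5 0"}}

```text
clock: 12.58
tool_pos: [0.5141, 0.3641, 0.0341]
tcp_rot: [1.0, -0.022, -0.0, 0.0]
contact_force: [0.1, 0.9, 0.1]
gripper_width: 0.402
grip_force: 0.0
```

Emit:
{"fn": "servo_tool", "kwargs": {"targets": "0.4 0 0 -50 0; 0.5 0 0 -100 0; 0.6 0 0 -150 0; 0.6 0 0 -170 0; 0.6 0 0 -170 0; 0.6 0 0 -170 0"}}

```text
clock: 13.32
tool_pos: [0.5135, 0.3635, 0.2028]
tcp_rot: [1.0, -0.022, -0.001, 0.001]
contact_force: [0.2, 0.8, 0.5]
gripper_width: 0.598
grip_force: 0.0
```

```bash
python3 -c "
from h import *
look('w8'); go(546,-258,203,-1.5)"
```

```text
wood [274. 198.] 512.7 364.8 115.6 21.5 -2.1
floor [277. 191.] 514.6 362.4 127.2 36.4 -1.7
floor [452. 172.] 526.1 159.9 163.1 42.4 0.5
shift [5.940e+01 6.194e+02 5.000e-01] twist -1.0 clock 13.38
```

View pics/w8.png

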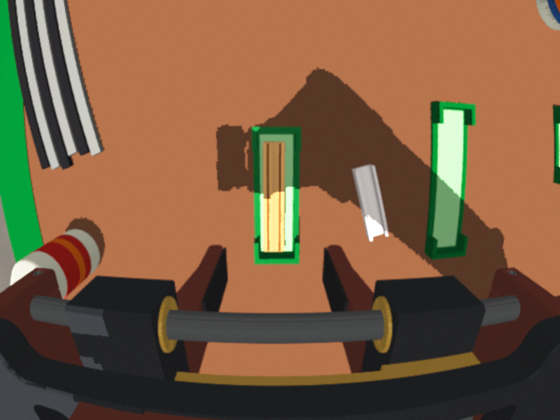

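The medium strip is in its cradle at (275,197), within the walls and flat. Now for the long strip.

Emit:
{"fn": "servo_tool", "kwargs": {"targets": "0.6 6 55 0 0; 0.6 12 115 0 0; 0.6 18 175 0 0; 0.6 24 235 0 0; 0.6 30 295 0 -0.5; 0.6 36 355 0 -1; 0.6 42 415 0 -1; 0.6 48 475 0 -1; 0.6 54 535 0 -1; 0.6 59 590 0 -1; 0.6 59.4 619 0 -1; 0.6 59.4 619 0 -1"}}

```text
clock: 14.88
tool_pos: [0.5452, -0.2596, 0.2025]
tcp_rot: [1.0, -0.015, -0.001, 0.0]
contact_force: [0.7, 0.7, 0.6]
gripper_width: 0.601
grip_force: 0.0
```

Emit:
{"fn": "servo_tool", "kwargs": {"targets": "0.6 0 0 0 0; 0.6 0 0 0 0; 0.6 0 0 0 0"}}

```text
clock: 15.25
tool_pos: [0.547, -0.2556, 0.2042]
tcp_rot: [1.0, -0.012, 0.0, -0.0]
contact_force: [-0.5, -1.4, 0.0]
gripper_width: 0.602
grip_force: 0.0
```

```bash
python3 -c "
from h import *
look('w9'); go(546,-258,28,-1.5)"
```

```text
wood [ 97. 175.] 578.3 -55.5 79.0 16.2 7.6
wood [277. 197.] 544.2 -257.8 148.1 21.9 -2.2
wood [101. 186.] 572.8 -49.0 134.1 115.5 35.3
wood [508.  49.] 730.7 -563.6 236.4 140.3 -74.3
shift [ -0.9   2.2 176.2] twist 0.1 clock 15.3
```

Emit:
{"fn": "servo_tool", "kwargs": {"targets": "0.6 -2.3 2 60 0.3; 0.6 -2.3 2 120 0.3; 0.6 -2.3 2 150 0.3; 0.6 -2.3 2 174.5 0.3; 0.6 -2.3 2 174.5 0.3; 0.6 -2.3 2 174.5 0.3; 0 -2.3 2 174.5 0.3; 0 -2.3 2 174.5 0.3; 0 -2.3 2 174.5 0.3; 0 -2.3 2 174.5 0.3; 0 -2.3 2 174.5 0.3; 0 -2.3 2 174.5 0.3", "newtons": 15}}

```text
clock: 16.8
tool_pos: [0.5445, -0.2589, 0.03]
tcp_rot: [1.0, -0.016, 0.0, 0.0]
contact_force: [-1.4, 1.2, 5.7]
gripper_width: 0.245
grip_force: 15.0
```

Emit:
{"fn": "servo_tool", "kwargs": {"targets": "0 0 0 -50 0; 0 0 0 -100 0; 0 0 0 -130 0; 0 0 0 -130 0; 0 0 0 -130 0"}}

```text
clock: 17.42
tool_pos: [0.5436, -0.2585, 0.1584]
tcp_rot: [1.0, -0.015, -0.001, -0.0]
contact_force: [-1.0, 0.0, -0.8]
gripper_width: 0.245
grip_force: 15.0
```

```bash
python3 -c "
from h import *
go(526,161,158,0.7)"
```

```text
shift [ -30.5 -418.8    0.7] twist -2.5 clock 17.43
```

Emit:
{"fn": "servo_tool", "kwargs": {"targets": "0 -4 -55 0 -0.3; 0 -8 -110 0 -0.6; 0 -12 -165 0 -1; 0 -16 -220 0 -1.5; 0 -20 -275 0 -2; 0 -24 -330 0 -2.5; 0 -28 -380 0 -2.5; 0 -30.5 -419 0 -2.5; 0 -30.5 -419 0 -2.5; 0 -30.5 -419 0 -2.5; 0 -30.5 -419 0 -2.5; 0 -30.5 -419 0 -2.5"}}

```text
clock: 18.92
tool_pos: [0.527, 0.1596, 0.1595]
tcp_rot: [1.0, 0.005, -0.0, 0.0]
contact_force: [1.1, -0.2, -0.7]
gripper_width: 0.25
grip_force: 15.0
```

```bash
python3 -c "
from h import *
look('w10'); go(526,161,34.5,0.7)"
```

```text
wood [332. 262.] 475.9 103.3 43.5 25.8 29.4
wood [ 16. 248.] 467.5 474.6 95.1 54.4 -53.3
wood [275. 219.] 510.0 160.5 185.5 44.1 1.5
floor [ 90. 207.] 516.6 353.3 130.0 33.7 7.0
shift [ -1.   -1.2 125.1] twist -0.1 clock 18.98
```

View pics/w10.png

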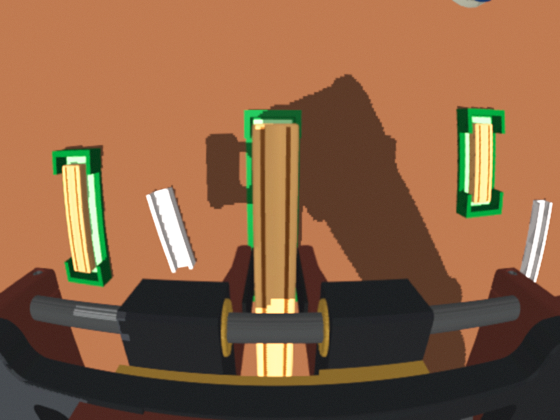

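The long strip is aligned with the long cradle (far wall at (275,117)). The two strips already placed look fine. Lowering.

Emit:
{"fn": "servo_tool", "kwargs": {"targets": "0 -1 -1.6 50 0; 0 -1 -1.6 90 0; 0 -1 -1.6 110 0; 0 -1 -1.6 120 0; 0 -1 -1.6 124.5 0; 0 -1 -1.6 124.5 0; 0 -1 -1.6 124.5 0; 0.4 -1 -1.6 124.5 0; 0.4 -1 -1.6 124.5 0; 0.4 -1 -1.6 124.5 0; 0.4 -1 -1.6 124.5 0"}}

```text
clock: 20.35
tool_pos: [0.5258, 0.1624, 0.0352]
tcp_rot: [1.0, 0.006, 0.0, -0.0]
contact_force: [-0.0, 0.4, 0.2]
gripper_width: 0.397
grip_force: 0.0
```

Emit:
{"fn": "servo_tool", "kwargs": {"targets": "0.4 0 0 -50 0; 0.5 0 0 -100 0; 0.6 0 0 -150 0; 0.6 0 0 -180 0; 0.6 0 0 -180 0; 0.6 0 0 -180 0"}}

```text
clock: 21.1
tool_pos: [0.5252, 0.1622, 0.2142]
tcp_rot: [1.0, 0.006, -0.001, 0.0]
contact_force: [0.2, -0.6, -0.4]
gripper_width: 0.6
grip_force: 0.0
```

```bash
python3 -c "
from h import *
look('w11')"
```

```text
wood [444. 363.] 272.6 -106.6 98.8 23.8 -89.5
wood [ 97. 209.] 512.3 375.4 156.9 63.0 9.0
wood [275. 202.] 525.6 163.0 149.1 21.6 0.6
wood [457. 154.] 577.6 -46.6 79.3 27.3 5.6
floor [115. 194.] 516.9 353.1 130.7 32.7 7.3
floor [275. 190.] 525.0 162.1 163.3 37.1 0.7
```

View pics/w11.png

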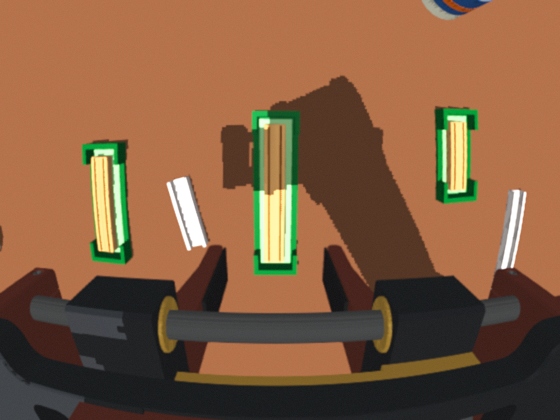

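All three strips lie inside their own cradles: medium (105,203), long (275,192) and short (457,155). The channels are unmoved and the gripper is clear.

```bash
python3 -c "
from rig import manip
print(manip.finish_job())"
```

```text
the job is handed in; nothing more can be done
None
```

I laid all three wooden strips flat and grooved side up in the cradles of their own length, did not touch the channels or bottles, and handed the job in at about 21 s of the 93 s limit.

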